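# Camera-dolly wheel: castle nut past snug to the cotter hole

### The arm

A 6-joint arm with a two-finger parallel gripper is mounted at the origin on the work surface. World frame = base frame: x ahead of the robot, y to its left, z up, the work surface at z = 0. Lengths are in m, angles in rad, forces in N, time in s.
With the tool pointing down it reaches from about 0.4 to 0.925 m from the base axis. Payload 12.5 kg.
Tool frame: the origin (TCP) lies midway between the tips of the shut fingers; the grasp point (between the pads) lies 19 mm behind it; z points along the fingers, y is the line along which they close (so a half turn about z gives the same grasp; the last joint's range is limited). The gripper opens to 95 mm and grips with 3 to 60 N. Pads are 20 mm wide; open, the fingers measure 119 mm over their backs; the gripper's body (75 mm by 180 mm) begins 59 mm behind the grasp point.
Start: joints at [-1.438, 0.491, 1.559, -0, 1.092, -0.106], TCP at [0.148, -0.607, 0.185] pointing down, gripper open.
Joint ranges: [-3.1, 3.1], [-0.84, 2.19], [0.05, 2.79], [-1.13, 4.28], [0.06, 2.93], [-2.69, 2.69]. Speed limits (rad/s): [2.22, 2.22, 2.79, 3.14, 3.14, 3.14].

### API

Orientations are given as a unit quaternion [w, x, y, z].
In Python, from workcell import monitor, eyes, manip gives the robot as it stands.
- The arm moves only by the tool carry_out, never from a script. Its argument "plan" is a list of rows, each an object with "offset": the shift along the tool's x, y, z in mm, a list of three; "twist": the turn about the tool's z in rad. In form: [{"offset": [dx, dy, dz], "twist": twist}, ...]. A call has 1 to 12 rows; each row is the pose to reach, as a shift and turn from the pose commanded when the call began, along the tool's axes at that moment; what a row does not reach only later rows make up. A row lasts 1/10 s, in which the tool goes at most 50 mm and 8.59 degrees, less where a joint would pass 70% of its speed; a pose out of reach is approached as far as the arm can. A call with a gripper value outside its range is refused whole. "claw" is the closure, from 0 (fully open) to 1 (shut), set as the call begins (left out, the last holds). The fingers move at their own pace and stop on an object; the grip force is fixed at half the most. Time passes only in rows, so rows that repeat a pose let the fingers close. It gives the time, the measured TCP pose, the force, the opening and the grip force at its end, in the units of the state.
- monitor.state(): the state, without advancing time (a new reading comes with each control period).
- eyes.camera(name): name is "scene" or "top" or "wrist"; returns the picture (420x560x3 uint8, blue, green, red); there is no depth.
- eyes.camera_info(name): a dict with "vfov" (degrees; the focal length in pixels is half the picture's height over the tangent of half this angle, whatever the lens; pixels are square), "cx", "cy" (the principal point, pixels), "R" (3x3) and "t" (3): a world point X has camera coordinates R X + t; the wrist camera has in their place "hand_eye" (4x4, takes a point from camera to tool coordinates, whose origin is the TCP and whose axes are the flange's). Camera axes: x right, y down, z forward; pixel columns grow to the right and rows downward; lengths in m; the calibration is good to about 2 mm. A picture is of the moment at which its call begins: read the wrist's pose just before it. camera_info takes no time and is no camera call.
- manip.job_done(): hands the job in; it is judged then, once.
The state is a dict: "t": time; "q": joint angles; "dq": joint speeds; "joint_torque": joint torques, N m; "ee_pos": TCP position; "tcp_rot": TCP orientation; "force": force on the tool from outside, world axes, zero at the start; "wrist_torque": the same for the moment, N m; "finger_gap": opening from 0.0 (shut) to 1.0 (fully open); "grip_force": force on a finger pad.
Only numpy, scipy, OpenCV 4.12 (cv2) and the standard library are available. Lean on these libraries where they do the work, as an engineer would, in place of code of your own. Each camera call takes 0.05 s, during which the arm holds its last target. There are 200 camera calls.

### The job

The camera-dolly wheel on the square plywood fixture still has no cotter pin. Tighten its castle nut clockwise (seen from above), past the red snug mark and a little further, until the yellow-painted slot lines up with the white line that shows the cotter hole; do not overtighten it well past the line, then let go. Leave the other wheel, which already has its pin, where it is.

Things in the scene. Friction and masses are not known exactly. Their poses are not given: they have to be found in the camera images.
- job_wheel: Wheel to work on, fixed: plywood plate 150x150x18 mm, orange wheel flat on it (140 mm dia., black hub face 54 mm above the bench), washer (52 dia., top at 57), castle nut, upright stud (27 dia., end at 89). No pin. Origin: stud axis at bench level; x points along the cotter hole to the white line on the hub face (27-54 mm out). Red snug mark: like line 25 deg anticlockwise (from above) of it.
- nut_grip (a point): Centre of that wheel's steel castle nut, 68 mm above the bench. Hexagon 41 mm across flats, from 57 to 79 mm; above it a crown 39 mm dia. to 89 mm with six slots, each over the middle of a flat. Turns with the nut: z up, x out through the one yellow slot (its floor, teeth tops beside it, flat below). Fingers fit on two parallel flats, closing along x or 60 deg either side of it.
- castle_nut (a joint): Angle of that nut (rad), growing clockwise seen from above (tightening): 0 when the yellow slot is on the white line (cotter hole), -0.44 at the red snug mark, more negative when looser; starts between -1.35 and -0.8. Steady friction of about 0.12 N m; stays where it is left, does not rise or sink; stops at -2.0 and 0.6.
- done_wheel: Finished wheel, loose, about 1.4 kg, lying flat on the bench without a plate: same orange wheel, 140 mm dia., 71 mm high over the stud, unpainted castle nut, brass cotter pin with a loop through nut and stud. Origin: on its axis at its underside, z up. To be left alone.

How it is judged:
At the end, for the whole second after the job is handed in: The yellow slot of the castle nut is within 10 degrees (0.175 rad) of the white line of the cotter hole, the nut is at rest, and the finished wheel is within 20 mm of where it was (value of joint castle_nut between -0.175 and 0.175 rad and not (velocity of joint castle_nut above 0.05 rad/s) and not (velocity of joint castle_nut below -0.05 rad/s) and distance of done_wheel from where it was at the start of the episode below 0.02 m); the robot touches nothing.
It fails at once if the nut is overtightened, more than 20 degrees (0.35 rad) past the white line (value of joint castle_nut above 0.35 rad).
It fails at once if the finished, pinned wheel is pushed more than 20 mm (distance of done_wheel from where it was at the start of the episode above 0.02 m).
It also fails if it takes over 32 s, if anything falls off the work surface, if the arm or the gripper's body presses on something with over 40 N, if the wrist force passes 120 N, or if a joint passes its speed limit or range.

## Working session

There is one attempt and no reset: what is moved stays moved. The work goes in short steps, Python scripts to look and compute and a tool call to move; the robot and the scene stay as the last step left them, time stands still between calls to the robot, and variables do not carry over. Pictures are saved under pics/ and viewed, at most 10 in all, crops included, and the job is handed in when it is done.

Besides the shell and the picture viewer there is one more tool, called after "Call:" as a command line: name --argument value ..., lists and objects as JSON in quotes. carry_out: Moves the arm, as the interface text tells. Its arguments: {"type":"object","properties":{"plan":{"type":"array"},"claw":{"type":"number"}},"required":["plan"]}

```bash
mkdir -p pics; ls; python3 - <<'E'
from workcell import monitor, eyes
import cv2,numpy as np
s=monitor.state();print(s)
a=eyes.camera("top");b=eyes.camera("scene")
cv2.imwrite("pics/top0.png",a);cv2.imwrite("pics/scene0.png",b)
for n in("top","scene","wrist"):print(n,eyes.camera_info(n))
E
```

```text
pics
{'t': 0.0, 'q': array([-1.43762609e+00,  4.91525816e-01,  1.55948623e+00,  1.45750675e-06,
        1.09171823e+00, -1.05617525e-01]), 'dq': array([ 0.00108441, -0.00029723, -0.0020516 , -0.00083346,  0.00022396,
       -0.00065066]), 'joint_torque': array([-1.72596232e-03, -6.12640929e+01, -2.58180732e+01,  6.91158953e-02,
        4.81130148e-02, -8.27337567e-05]), 'ee_pos': array([ 0.14779972, -0.60696294,  0.18467008]), 'tcp_rot': array([-5.68764194e-04,  9.92880893e-01,  1.19110072e-01, -7.18941323e-06]), 'force': array([ 0.784683  , -0.22797465,  0.08618817]), 'wrist_torque': array([-0.02276952, -0.07597133, -0.01179942]), 'grip_force': 0.0, 'finger_gap': 0.9989578762865314}
top {'vfov': 42.54702428044661, 'cx': 276.82954912395, 'cy': 205.1310646058324, 'R': array([[ 0.02504572, -0.99955654, -0.01610712],
       [-0.98260009, -0.02164828, -0.1844679 ],
       [ 0.1840374 ,  0.02044699, -0.98270655]]), 't': array([0.00174588, 0.5400487 , 1.00486071])}
scene {'vfov': 53.18106075872479, 'cx': 282.22024523936636, 'cy': 207.615756348969, 'R': array([[ 0.19961677,  0.97987307, -0.00138041],
       [ 0.85309877, -0.1744834 , -0.49170929],
       [-0.48205356,  0.09697579, -0.87075833]]), 't': array([-0.0986135 , -0.42050482,  1.24988539])}
wrist {'vfov': 63.79759017552804, 'cx': 278.11605636651785, 'cy': 203.7750332074387, 'hand_eye': array([[ 9.67915991e-04, -9.57007083e-01, -2.90062933e-01,
         8.33305748e-02],
       [ 9.99999527e-01,  8.98393329e-04,  3.72838930e-04,
         3.32835962e-04],
       [-9.62188922e-05, -2.90063157e-01,  9.57007500e-01,
        -1.99597079e-01],
       [ 0.00000000e+00,  0.00000000e+00,  0.00000000e+00,
         1.00000000e+00]])}
```

View pics/top0.png

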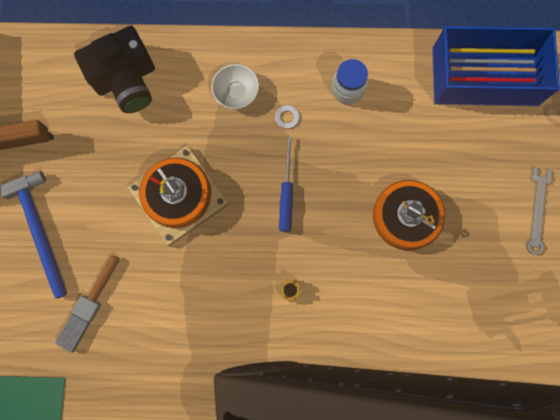

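The top view shows the job wheel on plywood at about (173,190). Its white line points up-left, with the red mark and yellow slot to the left. The pinned wheel is at about (410,213). Next I'll take closer crops and a position.

```bash
cat > h.py <<'E'
import numpy as np,cv2
from workcell import monitor, eyes
from scipy.spatial.transform import Rotation as Ro
def cam(n,s=None):
    i=eyes.camera_info(n);f=210/np.tan(np.radians(i["vfov"]/2))
    if n=="wrist":
        q=s["tcp_rot"];T=np.eye(4);T[:3,:3]=Ro.from_quat([q[1],q[2],q[3],q[0]]).as_matrix();T[:3,3]=s["ee_pos"]
        M=T@i["hand_eye"];R=M[:3,:3].T;t=-R@M[:3,3]
    else: R,t=i["R"],i["t"]
    return f,i["cx"],i["cy"],R,t
def ray(c,u,v,z):
    f,cx,cy,R,t=c;o=-R.T@t;d=R.T@np.array([(u-cx)/f,(v-cy)/f,1]);return o+d*(z-o[2])/d[2]
def proj(c,X):
    f,cx,cy,R,t=c;p=R@X+t;return p[0]/p[2]*f+cx,p[1]/p[2]*f+cy
E
python3 - <<'E'
from h import *
a=cv2.imread("pics/top0.png");b=cv2.imread("pics/scene0.png")
c=cam("top");print(ray(c,173,188,.089),ray(c,410,211,.071))
p=ray(c,173,188,.089);u,v=map(int,proj(cam("scene"),p));print(u,v)
x=cv2.resize(a[135:245,120:230],(550,550),interpolation=cv2.INTER_CUBIC)
cv2.imwrite("pics/c1.png",x)
s=monitor.state();Rm=Ro.from_quat(np.roll(s["tcp_rot"],-1)).as_matrix();print(Rm.round(3))
E
```

```text
[0.56137126 0.2117928  0.089     ] [ 0.5301886  -0.23998346  0.071     ]
382 197
[[ 0.972  0.237 -0.   ]
 [ 0.237 -0.972  0.001]
 [ 0.    -0.001 -1.   ]]
```

View pics/c1.png

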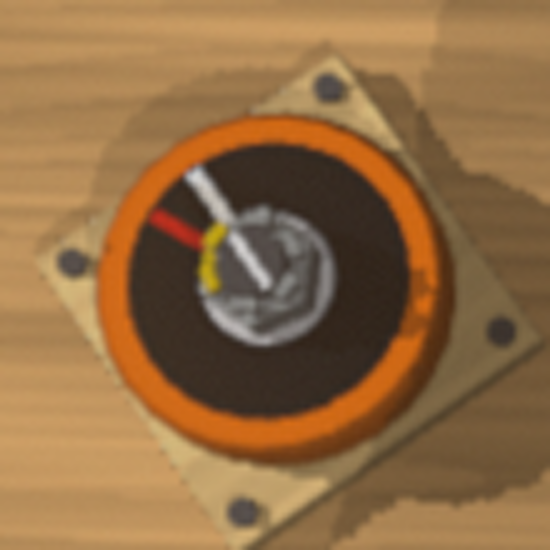

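The crop shows the nut centre near (266,278), the white line running to (190,172), the red mark at (150,215) and yellow on the left at about (212,257). That puts the yellow slot roughly 40-50° anticlockwise of the white line. I'll move above the nut, with the wrist turned to about 15° yaw.

Call:
carry_out --plan '[{"offset": [415,-215,-15],"twist": -0.8},{"offset": [415,-215,-15],"twist": -0.8},{"offset": [415,-215,-15],"twist": -0.8},{"offset": [415,-215,-15],"twist": -0.8},{"offset": [415,-215,-15],"twist": -0.8},{"offset": [415,-215,-15],"twist": -0.8},{"offset": [415,-215,-15],"twist": -0.8},{"offset": [415,-215,-15],"twist": -0.8},{"offset": [594,-698,-15],"twist": -1.59},{"offset": [594,-698,-15],"twist": -1.59},{"offset": [594,-698,-15],"twist": -1.59},{"offset": [594,-698,-15],"twist": -1.59}]' --claw 0

```text
t: 1.3
ee_pos: [0.4882, -0.1464, 0.1987]
tcp_rot: [-0.0, 0.68, 0.733, -0.0]
force: [0.5, 0.4, 0.1]
finger_gap: 1.0
grip_force: 0.0
```

Call:
carry_out --plan '[{"offset": [330,95,0],"twist": -0.19},{"offset": [330,95,0],"twist": -0.19},{"offset": [330,95,0],"twist": -0.19},{"offset": [330,95,0],"twist": -0.19},{"offset": [330,95,0],"twist": -0.19},{"offset": [330,95,0],"twist": -0.19},{"offset": [330,95,0],"twist": -0.19},{"offset": [330,95,0],"twist": -0.19},{"offset": [330,95,0],"twist": -0.19},{"offset": [330,95,0],"twist": -0.19}]'

```text
t: 2.3
ee_pos: [0.5604, 0.1864, 0.1986]
tcp_rot: [-0.0, 0.61, 0.792, -0.0]
force: [-0.9, 0.0, -0.5]
finger_gap: 1.001
grip_force: 0.0
```

```bash
python3 - <<'E'
from h import *
s=monitor.state();a=eyes.camera("wrist");cv2.imwrite("pics/w1.png",a)
np.save("s1.npy",np.r_[s["ee_pos"],s["tcp_rot"]]);print(s["t"],s["ee_pos"],s["q"],s["dq"].round(3))
E
```

```text
2.3 [0.56038476 0.18642365 0.19858732] [ 2.09474767e-01  4.29006571e-01  1.62891491e+00 -3.05621315e-04
  1.08436036e+00 -4.78859224e-02] [-0.017 -0.006 -0.    -0.001  0.001  0.002]
```

View pics/w1.png

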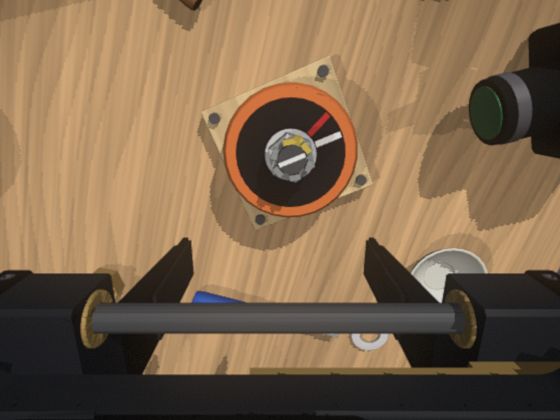

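The wrist view shows the wheel at (291,150), nut and stud at about (292,157), yellow at about (297,144), the white line end at (328,140) and red at (319,125).

```bash
cat > m.py <<'E'
from h import *
import sys
def meas(a,s,crop=None,roi=None):
    c=cam("wrist",s);hsv=cv2.cvtColor(a,cv2.COLOR_BGR2HSV);H,S,V=cv2.split(hsv)
    n0=np.array(roi) 
    u0,v0=proj(c,np.array([*n0,.06]))
    yy,xx=np.mgrid[:420,:560]
    fpx=c[0]/(c[3]@np.array([*n0,.06])+c[4])[2]
    near=((xx-u0)**2+(yy-v0)**2<(0.066*fpx)**2)
    pts=lambda m,z:np.array([ray(c,u,v,z)[:2] for v,u in zip(*np.nonzero(m))])
    black=near&(V<60)
    hull=cv2.convexHull(np.argwhere(cv2.morphologyEx(black.astype(np.uint8),cv2.MORPH_OPEN,np.ones((3,3))))[:,::-1].astype(np.int32))
    hp=np.array([ray(c,u,v,.054)[:2] for u,v in hull[:,0]]).astype(np.float32)
    e=cv2.fitEllipse(hp*1000);print("hub ellipse mm",e)
    h=np.array(e[0])/1000
    def ang(m,z,ctr):
        p=pts(m,z);k=p.mean(0)-ctr;return len(p),(p.mean(0)*1000).round(1),np.linalg.norm(k).round(4),np.degrees(np.arctan2(k[1],k[0])).round(1)
    white=near&(S<50)&(V>200)
    n,l,st,ce=cv2.connectedComponentsWithStats(white.astype(np.uint8))
    for i in range(1,n):
        if st[i,4]>15:
            for z in(.054,.089):print("white",ce[i].round(1),z,ang(l==i,z,h))
    print("red",ang(near&((H<6)|(H>174))&(S>150)&(V>100),.054,h))
    Y=near&(H>20)&(H<34)&(S>120)&(V>110)
    n,l,st,ce=cv2.connectedComponentsWithStats(Y.astype(np.uint8))
    for i in range(1,n):
        if st[i,4]>5: print("yel",ce[i].round(1),[ang(l==i,z,h)[1:] for z in(.079,.084,.089)],st[i,4])
    return h
def look(name,roi):
    s=monitor.state();a=eyes.camera("wrist");cv2.imwrite(name,a);return meas(a,s,roi=roi)
E
python3 - <<'E'
from m import *
d=np.load("s1.npy");s=dict(ee_pos=d[:3],tcp_rot=d[3:]);a=cv2.imread("pics/w1.png")
h=meas(a,s,roi=(.56,.205))
x=cv2.resize(a[115:195,250:350],(800,640)[:2] if 0 else (750,600),interpolation=cv2.INTER_CUBIC);cv2.imwrite("pics/c2.png",x)
E
```

```text
hub ellipse mm ((564.9430541992188, 216.8511962890625), (103.90648651123047, 110.6074447631836), 73.32879638671875)
white [334.9 136.3] 0.054 (29, array([604.3, 248. ]), np.float64(0.0502), np.float64(38.4))
white [334.9 136.3] 0.089 (29, array([597.8, 249.9]), np.float64(0.0466), np.float64(45.1))
white [291.5 159.9] 0.054 (84, array([568.5, 213.8]), np.float64(0.0046), np.float64(-40.3))
white [291.5 159.9] 0.089 (84, array([565.7, 219.2]), np.float64(0.0024), np.float64(72.9))
red (147, array([583.4, 252.8]), np.float64(0.0405), np.float64(62.8))
yel [296.8 143.2] [(array([567.1, 234.1]), np.float64(0.0174), np.float64(83.0)), (array([566.7, 234.6]), np.float64(0.0178), np.float64(84.5)), (array([566.2, 235.1]), np.float64(0.0183), np.float64(85.9))] 209
```

View pics/c2.png

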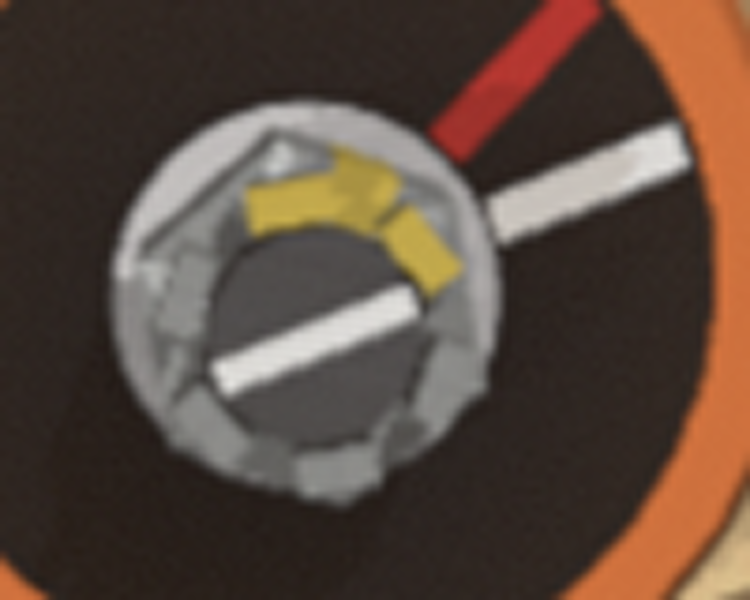

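The crop shows the stud line from (217,378) to (415,300), and two yellow teeth with the slot between them. The teeth's outer ends are about (247,215) and (447,280).

```bash
python3 - <<'E'
from m import *
d=np.load("s1.npy");s=dict(ee_pos=d[:3],tcp_rot=d[3:]);c=cam("wrist",s)
P=lambda u,v:ray(c,250+u/7.5-.4,115+v/7.5-.4,.089)[:2]
A,B=P(217,378),P(415,300);k=(A+B)/2;print("ctr",k,"line",np.linalg.norm(B-A),np.degrees(np.arctan2(*(B-A)[::-1])))
a=[]
for p in((247,188),(247,233),(447,295),(462,265),(325,183),(325,222),(388,225),(405,205)):
    w=P(*p)-k;print(p,np.linalg.norm(w),np.degrees(np.arctan2(w[1],w[0])))
M=Ro.from_quat(np.roll(d[3:],-1)).as_matrix();print(M.round(3),np.degrees(np.arctan2(M[1,1],M[0,1])))
print("tool off",M.T[:2,:2]@(k-d[:2])*1000)
E
```

```text
ctr [0.56576308 0.21928924] line 0.02605268474741247 36.50993742714413
(247, 188) 0.020215979233033858 129.6412003561717
(247, 233) 0.015474935586973378 137.9907819326789
(447, 295) 0.016895105654923886 33.55064259382809
(462, 265) 0.019919366298214402 41.93693962881566
(325, 183) 0.01896565433314545 102.03312077625185
(325, 222) 0.014309534680353243 100.88963934123403
(388, 225) 0.016369195423987955 73.0336539958851
(405, 205) 0.019472301400844046 71.7297846819312
[[-0.255  0.967 -0.001]
 [ 0.967  0.255 -0.   ]
 [-0.    -0.001 -1.   ]] 14.753867833814887
tool off [30.4122907  13.57078249]
```

Everything is consistent: the stud line measures 26 mm (27 expected), the white line is at 36.5° and yellow at about 86.5°, so the joint is at about -0.87. I'll align to yaw 26.5°, narrow the fingers and descend.

Call:
carry_out --plan '[{"offset": [30,14,0],"twist": -0.205},{"offset": [30,14,0],"twist": -0.205},{"offset": [30,14,40],"twist": -0.205},{"offset": [30,14,75],"twist": -0.205},{"offset": [30,14,75],"twist": -0.205},{"offset": [30,14,75],"twist": -0.205}]' --claw 0.35

```text
t: 2.95
ee_pos: [0.5669, 0.2189, 0.1246]
tcp_rot: [-0.0, 0.527, 0.85, -0.0]
force: [-0.1, -0.1, 0.9]
finger_gap: 0.654
grip_force: 0.0
```

```bash
python3 - <<'E'
from m import *
s=monitor.state();a=eyes.camera("wrist");cv2.imwrite("pics/w2.png",a)
np.save("s2.npy",np.r_[s["ee_pos"],s["tcp_rot"]])
print(s["ee_pos"],s["finger_gap"],s["t"])
c=cam("wrist",s);print(proj(c,np.array([.56576,.21929,.089])))
E
```

```text
[0.56693521 0.21894599 0.12455713] 0.6537516427416467 2.95
(np.float64(275.46001083777907), np.float64(216.15493397308398))
```

View pics/w2.png

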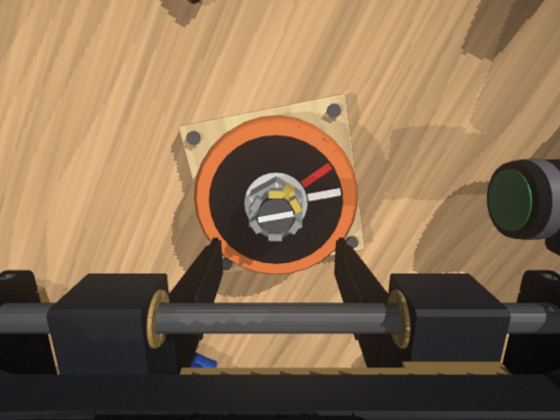

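The stud line centre at about (276,216) matches the prediction, and the fingers straddle the nut inside the hub. Now I descend, then close.

Call:
carry_out --plan '[{"offset": [-0.5,-1,30],"twist": 0},{"offset": [-0.5,-1,60],"twist": 0},{"offset": [-0.5,-1,60],"twist": 0},{"offset": [-0.5,-1,60],"twist": 0}]'

```text
t: 3.4
ee_pos: [0.5667, 0.2189, 0.0656]
tcp_rot: [0.001, 0.526, 0.85, 0.001]
force: [0.8, 0.7, 1.1]
finger_gap: 0.648
grip_force: 0.0
```

Call:
carry_out --plan '[{"offset": [0,0,0],"twist": 0},{"offset": [0,0,0],"twist": 0},{"offset": [0,0,0],"twist": 0},{"offset": [0,0,0],"twist": 0},{"offset": [0,0,0],"twist": 0},{"offset": [0,0,0],"twist": 0}]' --claw 1

```text
t: 4.0
ee_pos: [0.5659, 0.2189, 0.0639]
tcp_rot: [0.0, 0.526, 0.85, -0.0]
force: [0.2, 0.1, 0.1]
finger_gap: 0.203
grip_force: 0.0
```

```bash
python3 - <<'E'
from m import *
s=monitor.state();a=eyes.camera("wrist");b=eyes.camera("scene");cv2.imwrite("pics/w3.png",a);cv2.imwrite("pics/sc3.png",b)
print({k:s[k] for k in("ee_pos","finger_gap","grip_force","force","wrist_torque","t")})
u,v=map(int,proj(cam("scene"),np.array([.566,.219,.08])))
x=cv2.resize(b[max(0,v-75):v+75,u-100:u+100],(800,600),interpolation=cv2.INTER_CUBIC)
x[:, :400]=cv2.resize(a[100:400,180:380],(400,600));cv2.imwrite("pics/c3.png",x)
y=np.hstack([cv2.resize(a[120:320,180:380],(400,400)),cv2.resize(b[max(0,v-60):v+60,u-60:u+60],(400,400))]);cv2.imwrite("pics/c3.png",y)
E
```

```text
{'ee_pos': array([0.56588718, 0.218894  , 0.06385153]), 'finger_gap': 0.20258002288373045, 'grip_force': 0.0, 'force': array([0.23585832, 0.07740256, 0.09789301]), 'wrist_torque': array([ 0.02251684, -0.14985226, -0.01257574]), 't': 4.0}
```

View pics/c3.png

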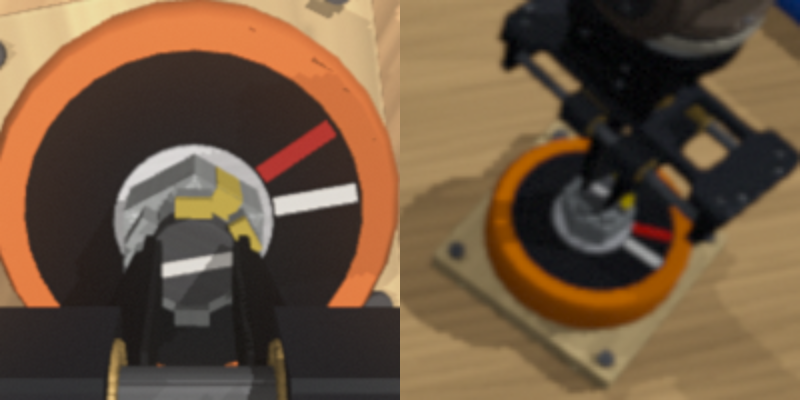

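```bash
python3 - <<'E'
from m import *
s=monitor.state();c=cam("wrist",s);q=s["tcp_rot"];M=Ro.from_quat(np.roll(q,-1)).as_matrix()
for back in(0,.019,.04):
  for g in(.0096,.0205):
    print(back,g,[np.round(proj(c,s["ee_pos"]+M@np.array([dx,sg*g,-back])),0) for sg in(-1,1) for dx in(-.01,.01)])
for z in(.057,.068,.089):print(z,np.round(proj(c,np.array([.56576,.21929,z])),0))
print(s["finger_gap"],s["grip_force"])
E
ls .; python3 -c "
import cv2;a=cv2.imread('pics/w3.png');cv2.imwrite('pics/c4.png',cv2.resize(a[170:320,180:380],(800,600),interpolation=cv2.INTER_CUBIC))"
```

```text
0 0.0096 [array([262., 250.]), array([261., 221.]), array([291., 250.]), array([292., 221.])]
0 0.0205 [array([245., 250.]), array([244., 221.]), array([308., 250.]), array([309., 221.])]
0.019 0.0096 [array([260., 264.]), array([260., 232.]), array([293., 264.]), array([293., 232.])]
0.019 0.0205 [array([242., 264.]), array([241., 232.]), array([311., 264.]), array([312., 232.])]
0.04 0.0096 [array([258., 282.]), array([257., 247.]), array([294., 282.]), array([295., 247.])]
0.04 0.0205 [array([238., 282.]), array([236., 247.]), array([315., 282.]), array([316., 247.])]
0.057 [277. 231.]
0.068 [277. 238.]
0.089 [276. 252.]
0.11876384275438934 0.0
h.py
m.py
pics
s1.npy
s2.npy
```

View pics/c4.png

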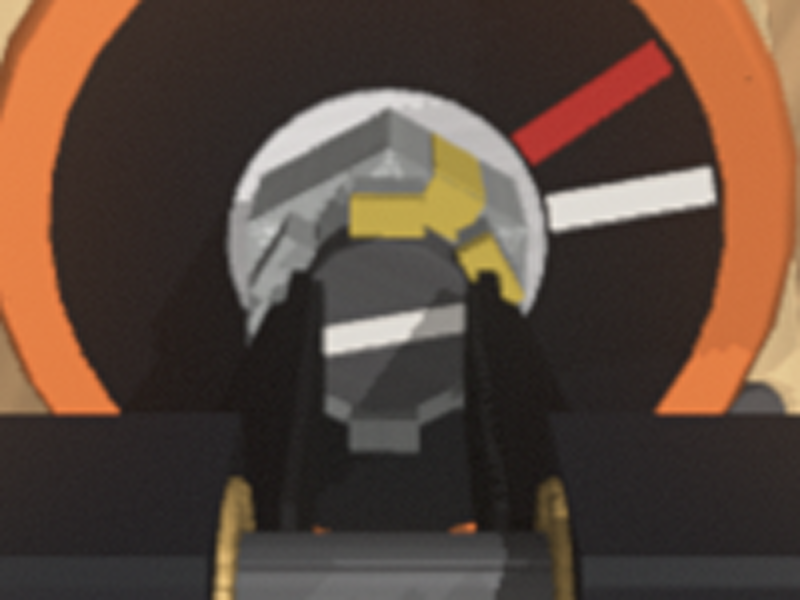

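The crop shows the fingertips at about (300,275) and (485,275), covering the sides of the stud. The fingers are still closing with no force, so they are above the stud. Judging by their pixel width, the real tips sit about 30 mm behind the reported TCP, at z≈0.095. I'll reopen and descend further in cautious steps.

Call:
carry_out --plan '[{"offset": [0,0,0],"twist": 0},{"offset": [0,0,0],"twist": 0},{"offset": [0,0,0],"twist": 0},{"offset": [0,0,0],"twist": 0},{"offset": [0,0,0],"twist": 0},{"offset": [0,0,0],"twist": 0},{"offset": [0,0,0],"twist": 0},{"offset": [0,0,0],"twist": 0}]' --claw 0.35

```text
t: 4.9
ee_pos: [0.5659, 0.2189, 0.0638]
tcp_rot: [0.0, 0.526, 0.85, -0.0]
force: [-0.1, 0.6, -0.0]
finger_gap: 0.642
grip_force: 0.0
```

Call:
carry_out --plan '[{"offset": [0,0,5],"twist": 0},{"offset": [0,0,10],"twist": 0},{"offset": [0,0,14],"twist": 0},{"offset": [0,0,14],"twist": 0}]'

```text
t: 5.3
ee_pos: [0.5655, 0.2188, 0.0489]
tcp_rot: [-0.0, 0.526, 0.85, -0.001]
force: [0.5, 0.2, 0.0]
finger_gap: 0.652
grip_force: 0.0
```

```bash
python3 - <<'E'
from m import *
s=monitor.state();a=eyes.camera("wrist");b=eyes.camera("scene");cv2.imwrite("pics/w4.png",a);cv2.imwrite("pics/sc4.png",b)
print({k:s[k] for k in("ee_pos","finger_gap","grip_force","force","t")})
u,v=map(int,proj(cam("scene"),np.array([.566,.219,.08])))
cv2.imwrite("pics/c5.png",np.hstack([cv2.resize(a[120:320,180:380],(400,400)),cv2.resize(b[max(0,v-40):v+40,u-40:u+40],(400,400),interpolation=cv2.INTER_CUBIC)]))
c=cam("scene");M=Ro.from_quat(np.roll(s["tcp_rot"],-1)).as_matrix()
w=cam("wrist",s)
g=s["finger_gap"]*.0475
for bk in(0,.02,.03):print(bk,[(np.round(proj(w,P)),np.round((np.array(proj(c,P))-[u-40,v-40])*5+[400,0])) for P in (s["ee_pos"]+M@np.array([.01,sg*g,-bk]) for sg in(-1,1))])
E
```

```text
{'ee_pos': array([0.56549381, 0.21878215, 0.04893342]), 'finger_gap': 0.652016817994535, 'grip_force': 0.0, 'force': array([0.48213629, 0.16641865, 0.00460213]), 't': 5.3}
0 [(array([227., 221.]), array([556., 180.])), (array([326., 221.]), array([652., 273.]))]
0.02 [(array([222., 233.]), array([564., 157.])), (array([331., 233.]), array([663., 251.]))]
0.03 [(array([219., 239.]), array([569., 146.])), (array([333., 240.]), array([668., 240.]))]
```

View pics/c5.png

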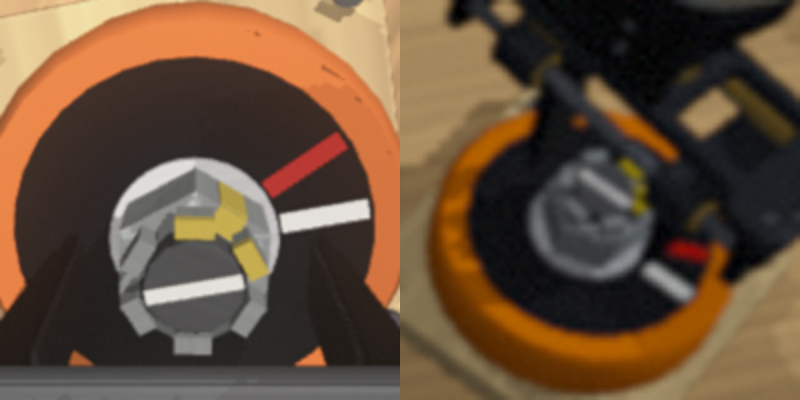

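The TCP reads 0.049, below the hub face, with no contact, and the left tip is at about (217,237). That confirms the tips are about 29 mm behind the reported TCP, at z≈0.078. I'll go down 14 mm more and close.

Call:
carry_out --plan '[{"offset": [0,0,5],"twist": 0},{"offset": [0,0,9],"twist": 0},{"offset": [0,0,12],"twist": 0},{"offset": [0,0,14],"twist": 0},{"offset": [0,0,14],"twist": 0}]'

```text
t: 5.9
ee_pos: [0.5657, 0.2189, 0.0354]
tcp_rot: [-0.0, 0.526, 0.85, -0.0]
force: [-0.5, 0.0, -0.1]
finger_gap: 0.649
grip_force: 0.0
```

Call:
carry_out --plan '[{"offset": [0,0,0],"twist": 0},{"offset": [0,0,0],"twist": 0},{"offset": [0,0,0],"twist": 0},{"offset": [0,0,0],"twist": 0},{"offset": [0,0,0],"twist": 0},{"offset": [0,0,0],"twist": 0}]' --claw 1

```text
t: 6.5
ee_pos: [0.5647, 0.2184, 0.0358]
tcp_rot: [-0.001, 0.526, 0.85, -0.001]
force: [-4.8, -3.7, 2.4]
finger_gap: 0.427
grip_force: 29.9
```

The grip is at 0.427 × 95 = 40.6 mm, which matches the 41 mm flats, with 30 N. I'll turn clockwise 0.87 rad.

Call:
carry_out --plan '[{"offset": [0,0,0],"twist": 0.08},{"offset": [0,0,0],"twist": 0.18},{"offset": [0,0,0],"twist": 0.3},{"offset": [0,0,0],"twist": 0.42},{"offset": [0,0,0],"twist": 0.54},{"offset": [0,0,0],"twist": 0.66},{"offset": [0,0,0],"twist": 0.76},{"offset": [0,0,0],"twist": 0.83},{"offset": [0,0,0],"twist": 0.87},{"offset": [0,0,0],"twist": 0.87},{"offset": [0,0,0],"twist": 0.87}]'

```text
t: 7.6
ee_pos: [0.5639, 0.2184, 0.0358]
tcp_rot: [-0.001, 0.835, 0.55, -0.002]
force: [-8.0, -3.2, 6.1]
finger_gap: 0.425
grip_force: 29.9
```

Now I release and lift.

Call:
carry_out --plan '[{"offset": [0,0,0],"twist": 0},{"offset": [0,0,0],"twist": 0},{"offset": [0,0,0],"twist": 0},{"offset": [0,0,0],"twist": 0},{"offset": [0,0,-20],"twist": 0},{"offset": [0,0,-60],"twist": 0},{"offset": [0,0,-100],"twist": 0},{"offset": [0,0,-140],"twist": 0},{"offset": [0,0,-140],"twist": 0},{"offset": [0,0,-140],"twist": 0}]' --claw 0.35

```text
t: 8.6
ee_pos: [0.566, 0.219, 0.1763]
tcp_rot: [0.0, 0.835, 0.55, 0.001]
force: [0.1, -0.1, -0.2]
finger_gap: 0.645
grip_force: 0.0
```

```bash
python3 - <<'E'
from m import *
s=monitor.state();a=eyes.camera("wrist");cv2.imwrite("pics/w6.png",a)
print({k:s[k] for k in("ee_pos","finger_gap","force","t")})
c=cam("wrist",s);u,v=map(int,proj(c,np.array([.56576,.21929,.089])));print(u,v)
x0,y0=u-50,v-45
cv2.imwrite("pics/c6.png",cv2.resize(a[y0:y0+75,x0:x0+100],(800,600),interpolation=cv2.INTER_CUBIC));print(x0,y0)
np.save("s6.npy",np.r_[s["ee_pos"],s["tcp_rot"]])
meas(a,s,roi=(.566,.219))
E
```

```text
{'ee_pos': array([0.56599535, 0.21895167, 0.176278  ]), 'finger_gap': 0.6454322543627524, 'force': array([ 0.08738145, -0.08438333, -0.2264959 ]), 't': 8.6}
276 198
226 153
hub ellipse mm ((565.545654296875, 218.86512756347656), (109.17539978027344, 109.53632354736328), 0.3666633069515228)
white [297.7 152.9] 0.054 (142, array([598.5, 243.9]), np.float64(0.0414), np.float64(37.2))
white [297.7 152.9] 0.089 (142, array([598.6, 249.4]), np.float64(0.045), np.float64(42.7))
white [251.7 189. ] 0.054 (27, array([543.5, 229. ]), np.float64(0.0242), np.float64(155.4))
white [251.7 189. ] 0.089 (27, array([549.6, 236.1]), np.float64(0.0235), np.float64(132.8))
white [276.2 199.2] 0.054 (110, array([561.5, 209.8]), np.float64(0.0099), np.float64(-114.2))
white [276.2 199.2] 0.089 (110, array([565.6, 219. ]), np.float64(0.0002), np.float64(68.4))
red (205, array([584.4, 255.2]), np.float64(0.041), np.float64(62.5))
yel [285.5 183. ] [(array([578.2, 227. ]), np.float64(0.0151), np.float64(32.8)), (array([578.6, 228.2]), np.float64(0.016), np.float64(35.5)), (array([578.9, 229.3]), np.float64(0.017), np.float64(37.9))] 235
```

View pics/c6.png

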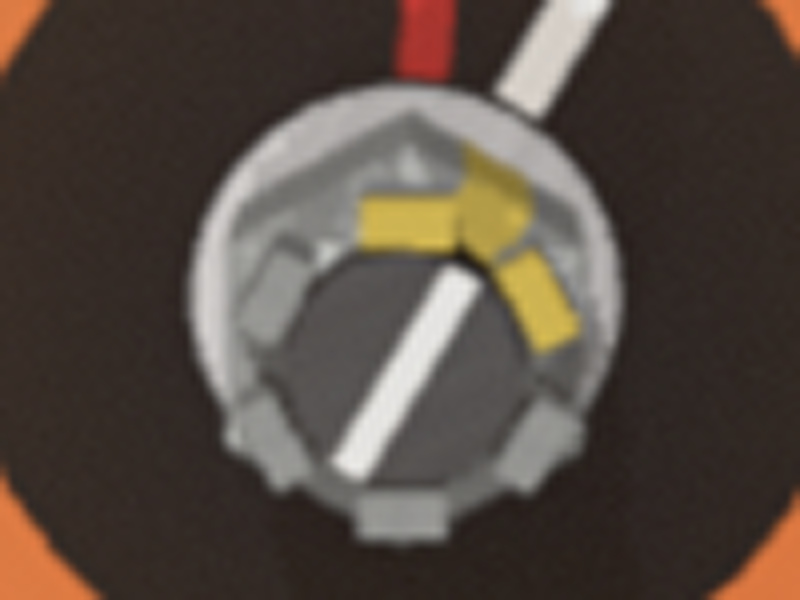

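In the picture the yellow slot at about (490,215) lines up with the stud line and the white hub line: about 36° against 37°. The nut is released and the arm is clear.

```bash
python3 -c "
from workcell import manip
print(manip.job_done())"
```

```text
the job is handed in; nothing more can be done
None
```

The castle nut is tightened so its yellow slot lines up with the white cotter-hole line to within about 1–2°; the nut is released, the arm never went near the pinned wheel except to pass well above it, and the job is handed in at about 8.7 s, though the hand-in call returned no verdict.

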